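# Load the called-for lever into the marking booth and shut its guard

### The job

Load the marking booth for the next job: the pattern piece lying in the raised frame on the pattern board shows which kind of lever is called for (ring, fork or T head). Draw that lever out from under the ledge, slide it head first and straight under the booth's clear hood until its head is fully home against the back stop - you will have to put it down and take it again by the tail for that - then push the guard door shut until it seats on its catch. Leave the other two levers, the bottle, the bin and the tub where they are.

Things in the scene. Friction and masses are not known exactly. Their poses are not given: they have to be found in the camera images.
- ring_lever: Loose bare-metal lever with a round ring (eye) head, 50 mm across with a 26 mm hole. 170 mm long, all 20 mm high, 0.2 kg. Origin: middle of the underside, 85 mm from each end; +x points to the head, which takes up x = 35 to 85 mm; behind it plain shank 20 mm wide. Lies flat, tail under the ledge, in any of its three lanes.
- fork_lever: Loose bare-metal lever with a two-pronged fork head, 50 mm wide, prongs 11 mm wide and 33 mm long. 170 mm long, all 20 mm high, 0.2 kg. Origin: middle of the underside, 85 mm from each end; +x points to the head, which takes up x = 35 to 85 mm; behind it plain shank 20 mm wide. Lies flat, tail under the ledge, in any of its three lanes.
- tee_lever: Loose bare-metal lever with a T head: a plain crossbar 50 mm wide and 22 mm long. 170 mm long, all 20 mm high, 0.2 kg. Origin: middle of the underside, 85 mm from each end; +x points to the head, which takes up x = 63 to 85 mm; behind it plain shank 20 mm wide. Lies flat, tail under the ledge, in any of its three lanes.
- ring_head (a point): Middle of the end face of the head of the ring_lever, 85 mm ahead of the lever's origin along its +x and 10 mm above its underside.
- fork_head (a point): Middle of the end face of the head of the fork_lever, 85 mm ahead of the lever's origin along its +x and 10 mm above its underside.
- tee_head (a point): Middle of the end face of the head of the tee_lever, 85 mm ahead of the lever's origin along its +x and 10 mm above its underside.
- ring_pattern: Fixed dark steel pattern piece on the pattern board, never to be handled: 75 mm long, 8 mm thick, a short stub with a round ring (eye) head, 50 mm across with a 26 mm hole. Origin: centre of its underside; +x towards its head.
- fork_pattern: Fixed dark steel pattern piece on the pattern board, never to be handled: 75 mm long, 8 mm thick, a short stub with a two-pronged fork head, 50 mm wide, prongs 11 mm wide and 33 mm long. Origin: centre of its underside; +x towards its head.
- tee_pattern: Fixed dark steel pattern piece on the pattern board, never to be handled: 75 mm long, 8 mm thick, a short stub with a T head: a plain crossbar 50 mm wide and 22 mm long. Origin: centre of its underside; +x towards its head.
- order_frame (a point): Centre of the raised bare-metal frame (90 by 70 mm, 12 mm high) near one end of the plywood pattern board (94 by 260 by 12 mm), on the board's upper face. The pattern piece in the frame (within 10 mm of here) names the lever called for; the other two lie on the board 90 and 180 mm away, outside the frame.
- ledge: Fixed grey ledge over the lever tails. Origin on the bench; +x the way the heads point. Roof x = -115 to -5 mm, y = -145 to 145 mm, underside 37, top 45 mm high; closed at the back and ends. Lanes at y = -85, 0, 85 mm, thin partitions between (x = -106 to -26 mm). Head and about 40 mm of shank show in front: draw a lever out along +x before lifting.
- booth: Fixed marking booth, a channel loaded along +x. Origin on the bench under the middle of its bed (5 mm thick, x = -107 to 107 mm). Side walls: inner faces y = -48 and 48 mm, 50 mm high. Open above from x = -107 to -20 mm, hooded beyond. A housing 140 mm high stands at x = 105 to 160 mm; a 12 mm post, 50 mm high, with the door catch at x = -111, y = -66 mm.
- hood_edge (a point): Middle of the front edge of the clear hood, on its underside 50 mm above the bench (45 mm above the bed), at booth x = -20 mm. The hood, 5 mm thick, runs back to x = 98 mm. Under it guide blocks narrow the channel from a flared entry at x = -14 mm to 60 mm wide (y = -30 to 30 mm) beyond x = 5 mm.
- back_stop (a point): Middle of the upright face of the back stop (booth x = 85 mm, 15 mm above the bench). A fully home lever has its head end against this face, and its tail end at booth x = -85 mm, clear of the shut door.
- guard_door (a joint): Angle (rad) of the booth's upright guard door: 0 = shut on its catch, 1.57 = straight out from the mouth towards the booth's -x, at most 2.1. Grey panel, 100 mm from hinge to free edge, 6 mm thick, 7 to 57 mm above the bench. Hinge line at booth x = -113.5, y = 50 mm; shut, it runs to y = -50 mm. The catch resists near the end (3 to 6 N), then draws it home.
- door_hinge (a point): Point on the door's upright hinge line, 32 mm above the bench.
- door_edge (a point): Middle of the door's free edge, 98 mm from the hinge line, 32 mm above the bench; moves with the door.
- bottle: Bystander: clear capped bottle, 60 mm diameter, 160 mm high; origin under its centre.
- bin: Bystander: open black bin, 100 by 140 mm, 60 mm high; origin under its centre.
- tub: Bystander: white open plastic tub, 72 mm across, 70 mm high; origin under its centre.
Mind the look-alikes: they are no part of the job. Leave any blue or green look-alike of the ring_lever alone.

How it is judged (in metres and radians):
On the way, in this order (a step that is already met when the one before it is completed fails the run):
1. the lever called for lies head first, fully home under the hood (((horizontal distance between ring_pattern and order_frame below 0.04 m and x of ring_head in the frame of booth between 0.077 and 0.09 m and y of ring_head in the frame of booth between -0.012 and 0.012 m and z of ring_head in the frame of booth below 0.022 m and angle between the x axis of ring_lever and the x axis of booth, either way round below 0.1 rad and linear speed of ring_lever below 0.02 m/s) or (horizontal distance between fork_pattern and order_frame below 0.04 m and x of fork_head in the frame of booth between 0.077 and 0.09 m and y of fork_head in the frame of booth between -0.012 and 0.012 m and z of fork_head in the frame of booth below 0.022 m and angle between the x axis of fork_lever and the x axis of booth, either way round below 0.1 rad and linear speed of fork_lever below 0.02 m/s) or (horizontal distance between tee_pattern and order_frame below 0.04 m and x of tee_head in the frame of booth between 0.077 and 0.09 m and y of tee_head in the frame of booth between -0.012 and 0.012 m and z of tee_head in the frame of booth below 0.022 m and angle between the x axis of tee_lever and the x axis of booth, either way round below 0.1 rad and linear speed of tee_lever below 0.02 m/s))), for 0.1 s.
2. the guard door is shut on its catch (value of joint guard_door below 0.03 rad), for 0.2 s.
At the end, for the whole second after the job is handed in: The called-for lever lies at rest in the booth, head to the back stop: head end within 8 mm of the stop and 12 mm of the centre line, straight to 0.1 rad; door shut to under 0.03 rad. The other levers have moved under 25 mm, bottle, bin and tub under 30 mm (((horizontal distance between ring_pattern and order_frame below 0.04 m and x of ring_head in the frame of booth between 0.077 and 0.09 m and y of ring_head in the frame of booth between -0.012 and 0.012 m and z of ring_head in the frame of booth below 0.022 m and angle between the x axis of ring_lever and the x axis of booth, either way round below 0.1 rad and linear speed of ring_lever below 0.02 m/s) or (horizontal distance between fork_pattern and order_frame below 0.04 m and x of fork_head in the frame of booth between 0.077 and 0.09 m and y of fork_head in the frame of booth between -0.012 and 0.012 m and z of fork_head in the frame of booth below 0.022 m and angle between the x axis of fork_lever and the x axis of booth, either way round below 0.1 rad and linear speed of fork_lever below 0.02 m/s) or (horizontal distance between tee_pattern and order_frame below 0.04 m and x of tee_head in the frame of booth between 0.077 and 0.09 m and y of tee_head in the frame of booth between -0.012 and 0.012 m and z of tee_head in the frame of booth below 0.022 m and angle between the x axis of tee_lever and the x axis of booth, either way round below 0.1 rad and linear speed of tee_lever below 0.02 m/s)) and value of joint guard_door below 0.03 rad and velocity of joint guard_door between -0.05 and 0.05 rad/s); the robot touches nothing.
It fails at once if a lever that is not called for is moved more than 25 mm ((not (horizontal distance between ring_pattern and order_frame below 0.04 m) and distance of ring_lever from where it was at the start of the episode above 0.025 m) or (not (horizontal distance between fork_pattern and order_frame below 0.04 m) and distance of fork_lever from where it was at the start of the episode above 0.025 m) or (not (horizontal distance between tee_pattern and order_frame below 0.04 m) and distance of tee_lever from where it was at the start of the episode above 0.025 m)).
It fails at once if the bottle, bin or tub is moved more than 30 mm (distance of any of bottle, bin, tub from where it was at the start of the episode above 0.03 m).
It also fails if it takes over 66 s, if anything falls off the work surface, if the arm or the gripper's body presses on something with over 40 N, if the wrist force passes 120 N, or if a joint passes its speed limit or range.

### The arm

A 6-joint arm with a two-finger parallel gripper is mounted at the origin on the work surface. World frame = base frame: x ahead of the robot, y to its left, z up, the work surface at z = 0. Lengths are in m, angles in degrees, forces in N, time in s.
With the tool pointing down it reaches from about 0.25 to 0.725 m from the base axis. Payload 9.7 kg.
Tool frame: the origin (TCP) lies on the centre line of the jaws, within the pads' length; the fingertips stand 22 mm ahead of it and the grasp point (between the pads) lies 3 mm ahead of it; z points along the fingers, y is the line along which they close (so a half turn about z gives the same grasp; the last joint's range is limited). The gripper opens to 85 mm and grips with 20 to 120 N. Pads are 22 mm wide; open, the fingers measure 114 mm over their backs; the gripper's body (76 mm by 85 mm) begins 54 mm behind the grasp point. The pads swing forward as they close: fully open they stand 13 mm farther back than shut.
Start: joints at [-75.974, 4.979, 10.078, 95.1, 0, 90], TCP at [0.133, -0.534, 0.253] pointing down, gripper open.
Joint ranges: [-179.16, 179.16], [-48.56, 103.87], [-65.8, 70.77], [-126.05, 130.52], [-82.76, 87.17], [-180, 180]. Speed limits (degrees/s): [127.2, 127.2, 147.25, 180, 180, 180].

### API

Orientations are given as a 3x3 rotation matrix whose columns are the frame's x, y, z axes.
In Python, from rig import ctrl, get_image, camera_params, order gives the robot as it stands. The module is installed in compiled form; this text tells all that it offers.
- The arm moves only by the shell command python3 -m handwheel 'ROWS' [FORCE]. ROWS is JSON, a list that holds one entry, the list of rows, each a list of 7 numbers: the shift along the tool's x, y, z in units of 100 mm (1.0 is 100 mm), then the turn, a rotation vector about the tool's x, y, z in units of 180 degrees (1.0 is 180 degrees), then the closure, from 0 (fully open) to 1 (shut). In form: [[[dx, dy, dz, ax, ay, az, gripper], ...]]. A call has 1 to 5 rows; each row is the pose to reach, as a shift and turn from the pose commanded when the call began, along the tool's axes at that moment, turning the shorter way round; what a row does not reach only later rows make up. A row lasts 1/8 s, in which the tool goes at most 62.5 mm and 10.7 degrees, less where a joint would pass 70% of its speed; a pose out of reach is approached as far as the arm can. A call with a number of a shift or a turn outside -1 to 1 is refused whole. A call with a gripper value outside its range is refused whole. The fingers move at their own pace and stop on an object; FORCE is the grip in N (left out, the last holds). Time passes only in rows, so rows that repeat a pose let the fingers close. It gives the time, the measured TCP pose, the force, the opening and the grip force at its end, in the units of the state.
- ctrl.sense(): the state, without advancing time (a new reading comes with each control period).
- get_image(name): name is "side" or "top" or "wrist"; returns the picture (400x640x3 uint8, red, green, blue); there is no depth.
- camera_params(name): a dict with "vertical_fov" (degrees; the focal length in pixels is half the picture's height over the tangent of half this angle, whatever the lens; pixels are square), "cx", "cy" (the principal point, pixels), "xyz" and "orientation" of the camera in the world. Camera axes: x right, y up, looking along -z (the intrinsics and any distortion apply to the point x, -y, -z); pixel columns grow to the right and rows downward; lengths in m; the calibration is good to about 2 mm. A picture is of the moment at which its call begins: read the wrist's pose just before it. camera_params takes no time and is no camera call; for the wrist camera it gives the pose at the moment of the call.
- order.close_job(): hands the job in; it is judged then, once.
The state is a dict: "t": time; "joint_pos": joint angles; "joint_velocities": joint speeds; "tau": joint torques, N m; "tool_pos": TCP position; "tool_rot": TCP orientation; "force": force on the tool from outside, world axes, zero at the start; "ft_torque": the same for the moment, N m; "gripper_width": finger opening in m; "grip_force": force on a finger pad.
Only numpy, scipy, OpenCV 4.12 (cv2) and the standard library are available. Lean on these libraries where they do the work, as an engineer would, in place of code of your own. Each camera call takes 0.05 s, during which the arm holds its last target. There are 200 camera calls.

## Working session

There is one attempt and no reset: what is moved stays moved. The work goes in short steps, Python scripts to look and compute and a shell command to move; the robot and the scene stay as the last step left them, time stands still between calls to the robot, and variables do not carry over. Pictures are saved under pics/ and viewed, at most 12 in all, crops included, and the job is handed in when it is done.

```bash
ls; mkdir -p pics; python3 - <<'E'
from rig import ctrl,get_image,camera_params
import cv2,numpy as np
s=ctrl.sense();print(s)
for n in("side","top"):
    print(n,camera_params(n))
    cv2.imwrite(f"pics/{n}0.png",get_image(n)[:,:,::-1])
E
```

```text
pics
{'t': 0.0, 'joint_pos': array([-7.59731148e+01,  5.01018609e+00,  1.00365107e+01,  9.50982990e+01,
       -2.06524926e-03,  9.00013828e+01]), 'joint_velocities': array([ 0.03081904, -0.10167693, -0.04518209,  0.03644734, -0.00817195,
       -0.03632953]), 'tau': array([ 7.64872402e-04, -5.20379591e+01,  4.64813840e+01,  1.57606305e-02,
        1.04510193e-05, -3.04191616e-06]), 'tool_pos': array([ 0.13325438, -0.53342687,  0.25261023]), 'tool_rot': array([[ 9.70187939e-01,  2.42353559e-01, -3.39442197e-04],
       [ 2.42353794e-01, -9.70187185e-01,  1.20999577e-03],
       [-3.60756890e-05, -1.25618840e-03, -9.99999210e-01]]), 'force': array([-0.30144455,  0.1837438 , -0.10742847]), 'ft_torque': array([ 0.00792306, -0.00715878, -0.02632557]), 'grip_force': 0.0, 'gripper_width': 0.08553471577809073}
side {'vertical_fov': 50.90541436429384, 'cx': 319.6769363342076, 'cy': 198.1396395653216, 'xyz': array([ 0.39005866, -0.92649175,  0.92547402]), 'orientation': array([[ 0.98690631,  0.12428711, -0.10280395],
       [-0.16019294,  0.680911  , -0.71463168],
       [-0.01881917,  0.72174298,  0.69190527]])}
top {'vertical_fov': 53.872562867096036, 'cx': 322.60933003068885, 'cy': 190.90616769897582, 'xyz': array([ 0.42622561, -0.03542018,  1.02702169]), 'orientation': array([[ 0.02452409,  0.99451811, -0.10164795],
       [-0.99965856,  0.02531325,  0.00648089],
       [ 0.0090184 ,  0.10145431,  0.99479932]])}
```

View pics/top0.png

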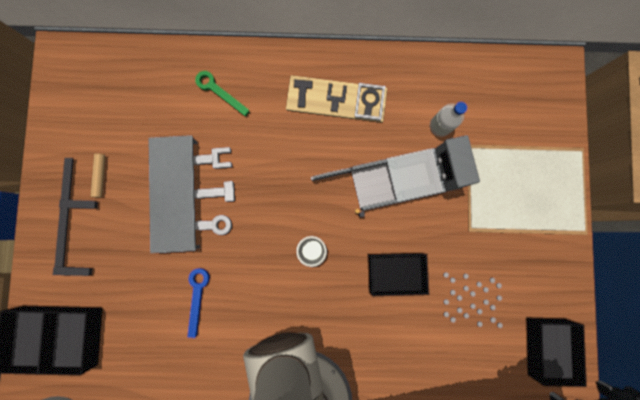

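View pics/side0.png

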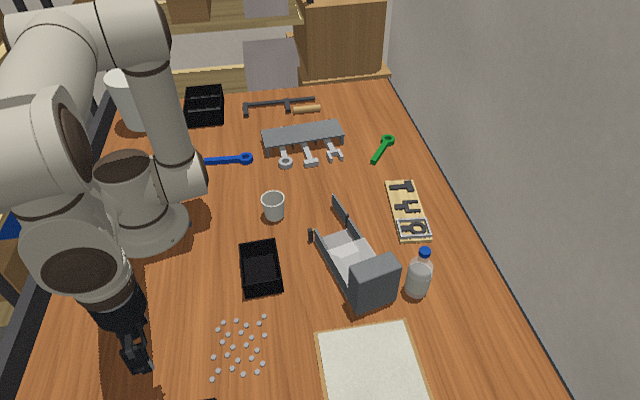

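The top view shows the ring pattern in the raised frame (371,100), so the ring lever is called for. Its head is at (221,225), in the lane nearest the robot. The booth mouth is at about (355,187), with the door standing open from (355,172) to (313,179). The white tub is at (311,251), the bin at (398,274) and the bottle at (447,120).

```bash
cat > h.py <<'E'
import numpy as np, cv2
from rig import ctrl,get_image,camera_params
def K(c,h=400):
    f=h/2/np.tan(np.radians(c["vertical_fov"])/2); return f,c["cx"],c["cy"]
def ray(c,p):
    f,cx,cy=K(c); d=np.array([(p[0]-cx)/f,-(p[1]-cy)/f,-1.]); return np.array(c["orientation"])@d
def onz(c,p,z):
    d=ray(c,p);o=np.array(c["xyz"]); return o+d*(z-o[2])/d[2]
def proj(c,P):
    f,cx,cy=K(c); q=np.array(c["orientation"]).T@(np.array(P,float)-c["xyz"]); return np.array([cx+f*q[0]/-q[2],cy-f*q[1]/-q[2]])
def tri(obs):
    A=np.zeros((3,3));b=np.zeros(3)
    for c,p in obs:
        d=ray(c,p);d/=np.linalg.norm(d);M=np.eye(3)-np.outer(d,d);A+=M;b+=M@c["xyz"]
    return np.linalg.solve(A,b)
E
python3 - <<'E'
from h import *
np.set_printoptions(precision=4,suppress=True)
t=camera_params("top");s=camera_params("side")
for n,p,z in [("ring",(221,225),.02),("tee",(229,191),.02),("fork",(222,158),.02),("ledgeTR",(192,137),.045),("ledgeBR",(195,250),.045),("mouth hi",(353,171),.05),("mouth lo",(361,209),.05),("house TR",(470,138),.14),("house BR",(478,181),.14),("door edge",(313,179),.057),("hinge",(354,171),.057),("hoodL",(386,163),.055),("hoodR",(394,201),.055),("tub",(312,251),.07),("bottle",(461,107),.16),("bin",(398,274),.06)]:
    print(n,onz(t,p,z)[:2])
print("tri ring",tri([(t,(221,225)),(s,(286,161))]))
im=cv2.imread("pics/top0.png")[70:270,140:490];cv2.imwrite("pics/c1.png",cv2.resize(im,None,fx=2.28,fy=2.28,interpolation=cv2.INTER_CUBIC))
print({k:v for k,v in camera_params("wrist").items()})
E
```

```text
ring [0.4354 0.2142]
tee [0.5228 0.1982]
fork [0.6081 0.2204]
ledgeTR [0.6555 0.2927]
ledgeBR [0.3723 0.2688]
mouth hi [ 0.5782 -0.1168]
mouth lo [ 0.4833 -0.1383]
house TR [ 0.648  -0.3778]
house BR [ 0.5486 -0.3947]
door edge [ 0.5545 -0.0171]
hinge [ 0.5772 -0.1187]
hoodL [ 0.5998 -0.1987]
hoodR [ 0.5049 -0.2194]
tub [ 0.3781 -0.0197]
bottle [ 0.7143 -0.3506]
bin [ 0.3275 -0.2292]
tri ring [0.4379 0.2147 0.0177]
{'vertical_fov': 68.26544672646588, 'cx': 320.97279467583235, 'cy': 196.5042221215046, 'xyz': array([ 0.1964, -0.5184,  0.3737]), 'orientation': array([[ 0.2417,  0.9368,  0.2529],
       [-0.9704,  0.2334,  0.0628],
       [-0.0002, -0.2606,  0.9655]])}
```

View pics/c1.png

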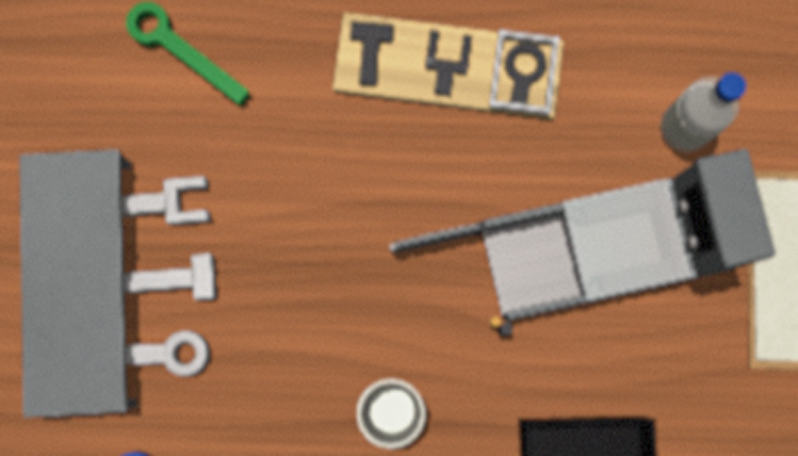

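The enlarged crop confirms it: ring pattern in the frame, ring lever in the lower lane at crop (170,353), booth open with the door standing straight out, hood front edge at crop (565,205)–(585,298). I'll move the wrist camera over the ring lever.

```bash
m="python3 -m handwheel"
python3 -m handwheel '[[[0.76,-1,0,0,0,0,0],[0.76,-1,0,0,0,0,0],[0.76,-1,0,0,0,0,0]]]'
python3 -m handwheel '[[[0.76,-1,0,0,0,0,0],[0.76,-1,0,0,0,0,0],[0.76,-1,0,0,0,0,0]]]' |tail -c 400
python3 -m handwheel '[[[0.76,-1,0,0,0,0,0],[0.76,-1,0,0,0,0,0],[0.76,-1,0,0,0,0,0]]]' >/dev/null
python3 -m handwheel '[[[0.76,-1,0,0,0,0,0],[0.76,-1,0,0,0,0,0],[0.76,-1,0,0,0,0,0]]]' >/dev/null
python3 -m handwheel '[[[0.76,-1,0,0,0,0,0],[0.76,-1,0,0,0,0,0],[0.76,-1,0,0,0,0,0]]]' |tail -c 400
```

```text
t: 0.48
tool_pos: [0.1837, -0.4155, 0.2538]
tool_rot: [[0.969, 0.245, 0.0], [0.245, -0.969, -0.0], [0.0, 0.0, -1.0]]
force: [-0.4, -0.9, 0.2]
gripper_width: 0.0853
grip_force: 0.0
t: 0.85
tool_pos: [0.2334, -0.3008, 0.2537]
tool_rot: [[0.969, 0.246, 0.001], [0.246, -0.969, -0.001], [0.001, 0.001, -1.0]]
force: [-0.1, -0.4, -0.0]
gripper_width: 0.0855
grip_force: 0.0
t: 1.98
tool_pos: [0.3823, 0.0448, 0.2525]
tool_rot: [[0.969, 0.246, -0.001], [0.246, -0.969, -0.0], [-0.001, -0.0, -1.0]]
force: [-0.9, -0.9, 0.4]
gripper_width: 0.0855
grip_force: 0.0
```

```bash
python3 -m handwheel '[[[0.77,-1,0,0,0,-0.421,0],[0.77,-1,0,0,0,-0.421,0],[0.77,-1,0,0,0,-0.421,0],[0.77,-1,0,0,0,-0.421,0],[0.77,-1,0,0,0,-0.421,0]]]' >/dev/null
python3 -m handwheel '[[[0,0,0,0,0,-0.14,0],[0,0,0,0,0,-0.14,0],[0,0,0,0,0,-0.14,0],[0,0,0,0,0,-0.14,0]]]'
python3 - <<'E'
from h import *
c=camera_params("wrist");im=get_image("wrist");np.save("w1.npy",[c],allow_pickle=True)
cv2.imwrite("pics/w1.png",im[:,:,::-1]);print(c["xyz"],ctrl.sense()["joint_pos"])
E
```

```text
t: 3.1
tool_pos: [0.4324, 0.1569, 0.2531]
tool_rot: [[-0.047, 0.999, -0.0], [0.999, 0.047, -0.001], [-0.001, -0.0, -1.0]]
force: [-0.4, 0.3, 1.3]
gripper_width: 0.0852
grip_force: 0.0
[0.42879853 0.22171533 0.37405795] [ 2.00042519e+01 -7.28085528e+00 -1.99859303e+00  9.53010217e+01
 -2.25392312e-02  1.07319370e+02]
```

View pics/w1.png

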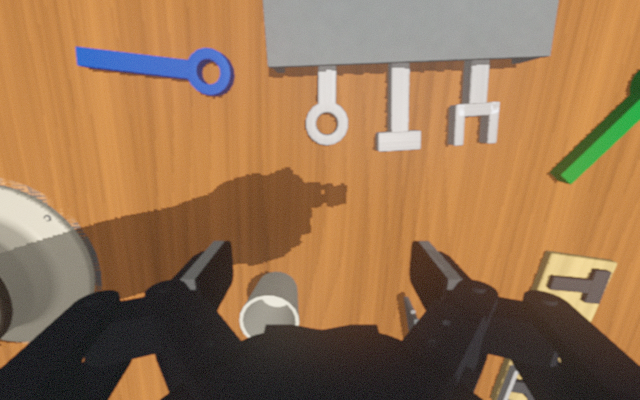

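The wrist view shows the ring lever head at (327,123) with its shank up to the ledge edge at (327,67). The tee is at (399,140) and the fork at (476,110). Next I'll segment these in the wrist and top views.

```bash
python3 - <<'E'
from h import *
np.set_printoptions(precision=4,suppress=True)
c=np.load("w1.npy",allow_pickle=True)[0]; t=camera_params("top")
def seg(fn,roi):
    im=cv2.imread(fn);x0,x1,y0,y1=roi
    h=cv2.cvtColor(im,cv2.COLOR_BGR2HSV)[y0:y1,x0:x1]
    m=((h[...,1]<70)&(h[...,2]>150)).astype(np.uint8)
    n,l,st,ce=cv2.connectedComponentsWithStats(m)
    k=1+np.argmax(st[1:,4]);return (l==k).astype(np.uint8)
for nm,fn,cam,roi in [("w","pics/w1.png",c,(298,360,68,155)),("t","pics/top0.png",t,(196,240,208,242))]:
    m=seg(fn,roi)
    cs,hi=cv2.findContours(m,cv2.RETR_CCOMP,cv2.CHAIN_APPROX_NONE)
    big=max(cs,key=cv2.contourArea)+np.array(roi)[[0,2]]
    hole=[q for q,hh in zip(cs,hi[0]) if hh[3]>=0]
    P=np.array([onz(cam,p[0],.02)[:2] for p in big])
    print(nm,"bbox",P.min(0),P.max(0),"px",big[:,0].min(0),big[:,0].max(0))
    if hole:
        q=max(hole,key=cv2.contourArea);(u,v),r=cv2.minEnclosingCircle(q.astype(np.float32));print(" hole",u+roi[0],v+roi[2],r,onz(cam,(u+roi[0],v+roi[2]),.02))
    if nm=="w":
        ys,xs=np.nonzero(m)
        for y in range(0,40,4): 
            a=xs[ys==y]; 
            if len(a): print(y+roi[2],onz(cam,(a.min()+roi[0]-.5,y+roi[2]),.02)[:2],onz(cam,(a.max()+roi[0]+.5,y+roi[2]),.02)[:2])
        W=(big[:,0].min(0),big[:,0].max(0))
# ledge front edge top corners in wrist: height check
for a,z in [((270,66),.045),((551,54),.045)]: print("ledge",onz(c,a,z)[:2])
print("ring two-view", tri([(c,(327,124)),(t,(221,225))]))
E
```

```text
w bbox [0.4101 0.1895] [0.4595 0.2734] px [305  69] [347 145]
 hole 326.56521797180176 123.0 11.608470916748047 [0.4352 0.2149 0.02  ]
72 [0.4223 0.2695] [0.4435 0.2705]
76 [0.4225 0.2654] [0.4437 0.2664]
80 [0.4227 0.2612] [0.444  0.2622]
84 [0.4228 0.257 ] [0.4431 0.2579]
88 [0.423  0.2527] [0.4434 0.2537]
92 [0.4232 0.2485] [0.4436 0.2494]
96 [0.4234 0.2442] [0.4439 0.2451]
100 [0.4236 0.2398] [0.4441 0.2408]
104 [0.4215 0.2354] [0.4467 0.2366]
t bbox [0.4125 0.1936] [0.461 0.273] px [198 215] [229 234]
 hole 220.2272720336914 224.5 5.794439792633057 [0.4366 0.2163 0.02  ]
ledge [0.3735 0.2696]
ledge [0.6602 0.2944]
ring two-view [0.4356 0.2138 0.0219]
```

```bash
python3 -m handwheel '[[[0.96,0.055,1,0,0,0,0.4],[0.96,0.055,1,0,0,0,0.4],[0.96,0.055,1,0,0,0,0.4],[0.96,0.055,1,0,0,0,0.4]]]' 40 >/dev/null
python3 -m handwheel '[[[0,0,0.8,0,0,0,0.4],[0,0,0.8,0,0,0,0.4],[0,0,0.8,0,0,0,0.4],[0,0,0.8,0,0,0,0.4]]]'
python3 - <<'E'
from h import *
c=camera_params("wrist");im=get_image("wrist");np.save("w2.npy",[c],allow_pickle=True)
cv2.imwrite("pics/w2.png",im[:,:,::-1]);print(c["xyz"])
print([proj(c,p) for p in [(0.4334,0.253,.02),(0.4352,0.2149,.02)]])
E
```

```text
t: 4.15
tool_pos: [0.433, 0.2556, 0.0758]
tool_rot: [[-0.051, 0.999, 0.003], [0.999, 0.051, 0.002], [0.001, 0.003, -1.0]]
force: [0.2, 0.4, 0.6]
gripper_width: 0.0512
grip_force: 0.0
[0.42888847 0.32027053 0.19690444]
[array([322.23580858, 226.62130889]), array([322.0140925 , 279.94573545])]
```

View pics/w2.png

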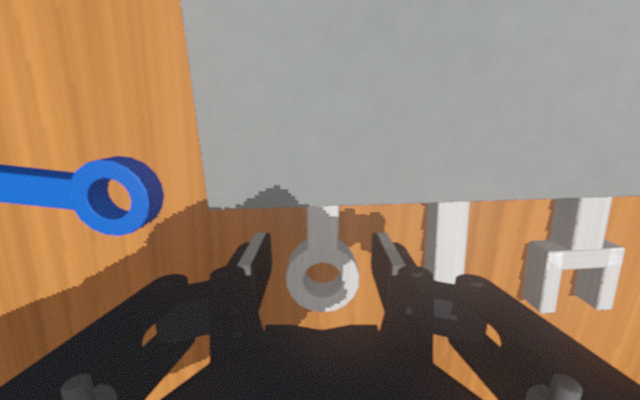

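The jaws straddle the shank (322,225) in front of the ledge edge (row 205), with the ring head at (322,273). I'll lower, close and draw.

```bash
python3 -m handwheel '[[[-0.02,0,0.485,0,0,0,0.4],[-0.02,0,0.485,0,0,0,0.4],[-0.02,0,0.485,0,0,0,0.4]]]' 60
python3 -m handwheel '[[[0,0,0,0,0,0,1],[0,0,0,0,0,0,1],[0,0,0,0,0,0,1],[0,0,0,0,0,0,1]]]' 60
```

```text
t: 4.58
tool_pos: [0.4326, 0.2539, 0.0268]
tool_rot: [[-0.051, 0.999, 0.001], [0.999, 0.051, 0.001], [0.001, 0.002, -1.0]]
force: [0.2, 1.2, 0.7]
gripper_width: 0.0511
grip_force: 0.0
t: 5.08
tool_pos: [0.4329, 0.254, 0.0266]
tool_rot: [[-0.051, 0.999, 0.002], [0.999, 0.051, 0.001], [0.001, 0.002, -1.0]]
force: [-0.1, -0.2, 7.1]
gripper_width: 0.0185
grip_force: 60.1
```

```bash
python3 -m handwheel '[[[-0.2,0,-0.02,0,0,0,1],[-0.5,0,-0.03,0,0,0,1],[-0.8,0,-0.03,0,0,0,1],[-0.8,0,-0.03,0,0,0,1]]]'
python3 -m handwheel '[[[-0.35,0,0,0,0,0,1],[-0.6,0,0,0,0,0,1],[-0.6,0,0,0,0,0,1]]]' 
python3 -m handwheel '[[[0,0,-0.5,0,0,0,1],[0,0,-1,0,0,0,1],[0,0,-1,0,0,0,1],[0,0,-1,0,0,0,1]]]' 
python3 - <<'E'
from h import *
for n in("wrist","top"):
  np.save(n+"3.npy",[camera_params(n)],allow_pickle=True)
  cv2.imwrite(f"pics/{n}3.png",get_image(n)[:,:,::-1])
E
```

```text
t: 5.58
tool_pos: [0.4358, 0.1713, 0.0278]
tool_rot: [[-0.049, 0.999, -0.0], [0.999, 0.049, -0.001], [-0.001, -0.001, -1.0]]
force: [0.2, 0.8, -3.2]
gripper_width: 0.0185
grip_force: 58.9
t: 5.95
tool_pos: [0.439, 0.1125, 0.0279]
tool_rot: [[-0.049, 0.999, -0.0], [0.999, 0.049, -0.0], [-0.0, -0.0, -1.0]]
force: [0.1, -0.9, -2.9]
gripper_width: 0.0183
grip_force: 58.9
t: 6.45
tool_pos: [0.4389, 0.114, 0.1271]
tool_rot: [[-0.052, 0.999, -0.001], [0.999, 0.052, 0.0], [0.0, -0.001, -1.0]]
force: [-1.0, -0.3, -3.1]
gripper_width: 0.0183
grip_force: 59.6
```

View pics/wrist3.png

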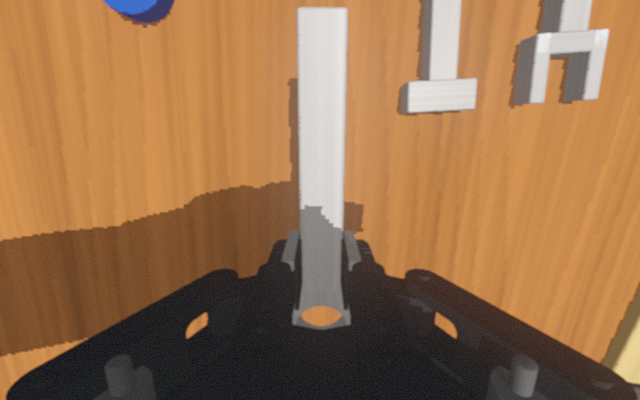

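The lever is held straight, with its tail at (322,10). Next I'll measure the booth from the fixed views taken earlier, using a line detector.

```bash
python3 - <<'E'
from h import *
np.set_printoptions(precision=4,suppress=True)
t=camera_params("top");s=camera_params("side")
for nm,c,(x0,x1,y0,y1) in [("top",t,(300,485,130,225)),("side",s,(305,405,190,315))]:
    g=cv2.imread(f"pics/{nm}0.png",0)[y0:y1,x0:x1]
    k=4;g=cv2.resize(g,None,fx=k,fy=k,interpolation=cv2.INTER_CUBIC)
    L=cv2.createLineSegmentDetector().detect(g)[0][:,0]
    print(nm)
    for l in L:
        a=np.array([(l[0]+.5)/k-.5+x0,(l[1]+.5)/k-.5+y0]);b=np.array([(l[2]+.5)/k-.5+x0,(l[3]+.5)/k-.5+y0])
        if np.hypot(*(a-b))<14: continue
        P=onz(c,a,.05)[:2];Q=onz(c,b,.05)[:2];d=Q-P
        print(a.round(1),b.round(1),"z50:",P,Q,"ang %.1f"%(np.degrees(np.arctan2(d[1],d[0]))%180))
c=np.load("wrist3.npy",allow_pickle=True)[0]
print("tail",onz(c,(322,9.5),.1205))
for z in(0.07,.0): print("tub",onz(t,(312,251),z))
E
```

```text
top
[386.4 159.1] [396.7 200.2] z50: [ 0.6108 -0.2006] [ 0.5074 -0.2271] ang 14.3
[381.1 205.1] [444.5 190.9] z50: [ 0.4943 -0.1881] [ 0.5338 -0.3468] ang 104.0
[394.  199.8] [385.5 166.8] z50: [ 0.5083 -0.2204] [ 0.591  -0.1983] ang 14.9
[385.1 166. ] [352.8 173.4] z50: [ 0.5929 -0.1973] [ 0.5722 -0.1163] ang 104.3
[471.  148.1] [479.8 180.7] z50: [ 0.6446 -0.4147] [ 0.5619 -0.4356] ang 14.2
[315.6 177.4] [350.4 169.7] z50: [ 0.5597 -0.0234] [ 0.5813 -0.1102] ang 104.0
[352.4 175.9] [358.5 201.1] z50: [ 0.5657 -0.1154] [ 0.5028 -0.1317] ang 14.5
[353.1 168.9] [385.8 161.6] z50: [ 0.5834 -0.117 ] [ 0.6043 -0.199 ] ang 104.3
[470.  186.3] [470.3 224.2] z50: [ 0.5469 -0.4109] [ 0.4524 -0.4104] ang 179.7
[446.6 146.7] [452.2 169.6] z50: [ 0.6466 -0.3529] [ 0.5882 -0.3665] ang 13.1
[431.8 147.6] [387.  157.6] z50: [ 0.6431 -0.3153] [ 0.6144 -0.2021] ang 104.2
[438.5 195.7] [413.3 201.2] z50: [ 0.5213 -0.3315] [ 0.5061 -0.2686] ang 103.6
[403.7 203.5] [367.2 211.4] z50: [ 0.4995 -0.2446] [ 0.4778 -0.1538] ang 103.5
side
[327.2 251.5] [342.9 279.2] z50: [ 0.5069 -0.2282] [ 0.5304 -0.3221] ang 104.0
[386.6 189.6] [390.6 204.8] z50: [ 0.7279 -0.0219] [ 0.7213 -0.0879] ang 84.3
[347.6 284.5] [348.4 266.3] z50: [ 0.5386 -0.3397] [ 0.5521 -0.2857] ang 76.0
[321.2 258.5] [312.2 242.2] z50: [ 0.4874 -0.2484] [ 0.4725 -0.1892] ang 104.1
[375.9 254.4] [364.1 236.9] z50: [ 0.6316 -0.2604] [ 0.6154 -0.1956] ang 104.0
[344.7 301.6] [337.7 288.9] z50: [ 0.5217 -0.3861] [ 0.512  -0.3481] ang 104.3
[349.  267.1] [358.9 283.6] z50: [ 0.5532 -0.2884] [ 0.5669 -0.3419] ang 104.3
[355.9 262.8] [369.4 257.6] z50: [ 0.5737 -0.2779] [ 0.6122 -0.2677] ang 14.9
[359.  283.5] [401.5 267. ] z50: [ 0.5671 -0.3415] [ 0.6854 -0.3113] ang 14.3
tail [0.4332 0.2184 0.1205]
tub [ 0.3781 -0.0197  0.07  ]
tub [ 0.3745 -0.0185  0.    ]
```

```bash
python3 -m handwheel '[[[-0.85,0.26,0,0,0,0,1],[-0.85,0.26,0,0,0,0,1],[-0.85,0.26,0,0,0,0,1]]]' 80 >/dev/null
python3 -m handwheel '[[[-0.85,0.26,0,0,0,0,1],[-0.85,0.26,0,0,0,0,1],[-0.85,0.26,0,0,0,0,1]]]' >/dev/null
python3 -m handwheel '[[[-0.84,0.26,0,0,0,-0.062,1],[-0.84,0.26,0,0,0,-0.062,1],[-0.84,0.26,0,0,0,-0.062,1],[-0.84,0.26,0,0,0,-0.062,1]]]'
cat >> h.py <<'E'
ex=np.array([.2436,-.9699]);ey=np.array([.9699,.2436]);O=np.array([.5539,-.2321])
def tob(p): p=np.array(p)[:2]-O; return p@ex,p@ey
def where():
    s=ctrl.sense();print("t",s["t"],"booth",np.round(tob(s["tool_pos"]),4),"z",s["tool_pos"][2].round(4),"yaw",np.degrees(np.arctan2(s["tool_rot"][1,0],s["tool_rot"][0,0])).round(2),"w",s["gripper_width"].round(4))
E
python3 - <<'E'
from h import *
where()
for n in("wrist","top","side"):
  np.save(n+"4.npy",[camera_params(n)],allow_pickle=True)
  cv2.imwrite(f"pics/{n}4.png",get_image(n)[:,:,::-1])
a=cv2.imread("pics/side4.png")[180:330,280:430];b=cv2.imread("pics/wrist4.png")
cv2.imwrite("pics/m4.png",np.hstack([cv2.resize(a,(400,400),interpolation=cv2.INTER_CUBIC),cv2.resize(b[:,120:520],(400,400))]))
E
```

```text
t: 7.8
tool_pos: [0.5296, -0.1346, 0.1273]
tool_rot: [[-0.244, 0.97, -0.001], [0.97, 0.244, 0.001], [0.001, -0.001, -1.0]]
force: [-0.2, -0.9, -2.4]
gripper_width: 0.0178
grip_force: 83.8Traceback (most recent call last):
  File "<stdin>", line 2, in <module>
  File "h.py", line 19, in where
    s=ctrl.sense();print("t",s["t"],"booth",np.round(tob(s["tool_pos"]),4),"z",s["tool_pos"][2].round(4),"yaw",np.degrees(np.arctan2(s["tool_rot"][1,0],s["tool_rot"][0,0])).round(2),"w",s["gripper_width"].round(4))
                                                                                                                                                                                          ^^^^^^^^^^^^^^^^^^^^^^^^
AttributeError: 'float' object has no attribute 'round'
```

```bash
sed -i 's/s\["gripper_width"\].round(4)/round(s["gripper_width"],4),"F",s["force"].round(1)/' h.py
python3 -m handwheel '[[[0,0,0.45,0,0,0,1],[0,0,0.9,0,0,0,1],[0,0,0.9,0,0,0,1],[0,0,0.9,0,0,0,1]]]'
python3 - <<'E'
from h import *
where()
for n in("wrist","top","side"):
  np.save(n+"4.npy",[camera_params(n)],allow_pickle=True)
  cv2.imwrite(f"pics/{n}4.png",get_image(n)[:,:,::-1])
a=cv2.imread("pics/side4.png")[180:330,280:430];b=cv2.imread("pics/wrist4.png")
cv2.imwrite("pics/m4.png",np.hstack([cv2.resize(a,(400,400),interpolation=cv2.INTER_CUBIC),cv2.resize(b[:,120:520],(400,400))]))
E
```

```text
t: 8.3
tool_pos: [0.5305, -0.1353, 0.0395]
tool_rot: [[-0.244, 0.97, 0.001], [0.97, 0.244, -0.0], [-0.0, 0.001, -1.0]]
force: [0.7, -0.9, -2.6]
gripper_width: 0.018
grip_force: 85.3
t 8.3 booth [-0.0996  0.0008] z 0.0395 yaw 104.15 w 0.018 F [ 0.7 -0.9 -2.6]
```

View pics/m4.png

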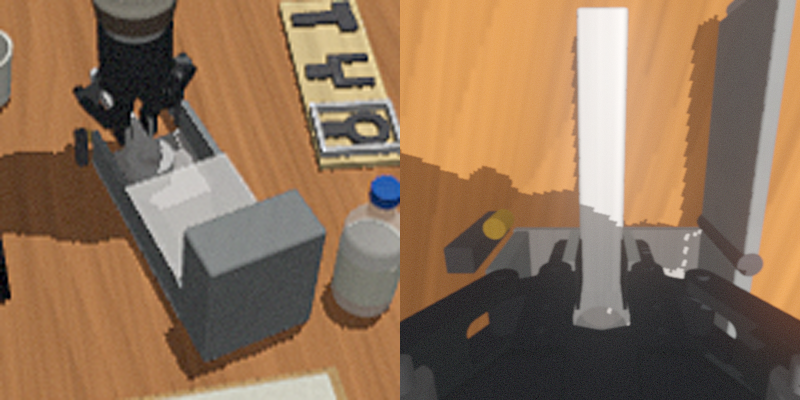

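The wrist view (right panel) shows the lever centred over the bed's front edge, which spans image (238–422, row 230), and the door and hinge at right. The side view shows the head in the open part, just short of the hood. I'll check the centring numerically.

```bash
python3 - <<'E'
from h import *
c=np.load("wrist4.npy",allow_pickle=True)[0]
for p in[(236,230),(422,230)]: print("bed",np.round(tob(onz(c,p,.005)),4))
g=cv2.imread("pics/wrist4.png",0)
print(g[232,225:260]);print(g[232,405:435]);print(g[222:240,270])
print("tail",np.round(tob(onz(c,(322,8.5),.033)),4))
for p in [(345,205),(350,205)]: print("door?",tob(onz(c,p,.057)))
for z in (.05,): print("post",tob(onz(c,(380-280,230),z)))
E
```

```text
bed [-0.1031 -0.0478]
bed [-0.1031  0.0569]
[105  84  84  93 101 100 103 107 109 104  96  93  90  93  93  96  93  94
  93  87  87  95  98 110 123 131 135 131 134 129 131 131 134 131 136]
[135 133 136 135 134 133 133 141 161 182 183 176 179 195 201 184 136  93
  85  75  67  72  67  67  66  64  67  73  73  72]
[112 113 114 115 111 114 114 120 128 133 133 134 134 131 134 132 136 132]
tail [-0.2045  0.0004]
door? (np.float64(-0.1334502261141279), np.float64(0.008795002384044742))
door? (np.float64(-0.13345066594737934), np.float64(0.01062522349851235))
post (np.float64(-0.12087555061521345), np.float64(-0.08840184784080764))
```

```bash
python3 - <<'E'
import cv2,numpy as np
a=cv2.imread("pics/wrist4.png")[190:300,190:460]
a=cv2.convertScaleAbs(a,alpha=1.5,beta=10)
b=cv2.imread("pics/top4.png")[140:225,330:465]
cv2.imwrite("pics/m5.png",np.vstack([cv2.resize(a,(783,319),interpolation=cv2.INTER_CUBIC),cv2.resize(b,(783,493),interpolation=cv2.INTER_CUBIC)[130:410]]))
E
```

```text
(no output)
```

View pics/m5.png

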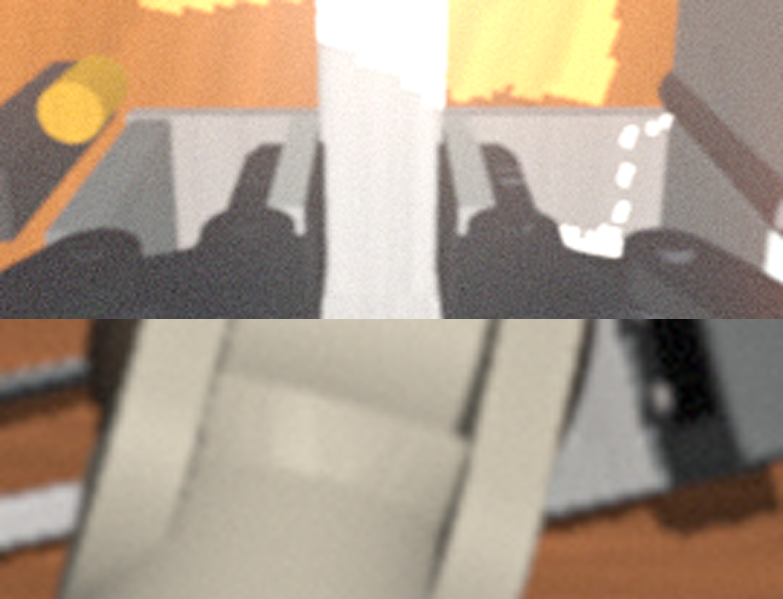

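The enlarged wrist crop (top half) shows the bed front edge from col 235 to 420, with the inner wall feet at cols 249 and 419. The bed centre is therefore at col 334, while the lever is at col 321, so the lever has to go about 7 mm towards the door side. I'll correct that and insert.

```bash
sed -i 's/O=np.array(.*)/O=np.array([.5622,-.2342])/' h.py
python3 -m handwheel '[[[0,0.068,0,0,0,0,1],[0,0.068,0,0,0,0,1],[0,0.068,0,0,0,0,1]]]' >/dev/null
python3 -c "
from h import *
where();c=camera_params('wrist');im=get_image('wrist')[:,:,::-1];cv2.imwrite('pics/w6.png',im);g=cv2.cvtColor(im,6)
for r in(234,240):print(list(g[r,215:265:1]),'|',list(g[r,395:430]))"
python3 -m handwheel '[[[-0.15,0,0,0,0,0,1],[-0.3,0,0,0,0,0,1],[-0.45,0,0,0,0,0,1],[-0.63,0,0,0,0,0,1],[-0.63,0,0,0,0,0,1]]]' 
python3 -c "
from h import *
where()"
```

```text
t 8.825 booth [-0.103  -0.0005] z 0.0378 yaw 104.1 w 0.0177 F [-0.3  0.1 -2.6]
[np.uint8(101), np.uint8(106), np.uint8(104), np.uint8(99), np.uint8(103), np.uint8(96), np.uint8(91), np.uint8(89), np.uint8(90), np.uint8(92), np.uint8(89), np.uint8(92), np.uint8(90), np.uint8(91), np.uint8(90), np.uint8(88), np.uint8(89), np.uint8(91), np.uint8(89), np.uint8(84), np.uint8(91), np.uint8(99), np.uint8(118), np.uint8(127), np.uint8(130), np.uint8(130), np.uint8(130), np.uint8(129), np.uint8(129), np.uint8(129), np.uint8(130), np.uint8(128), np.uint8(132), np.uint8(137), np.uint8(132), np.uint8(129), np.uint8(128), np.uint8(130), np.uint8(135), np.uint8(134), np.uint8(134), np.uint8(132), np.uint8(132), np.uint8(131), np.uint8(130), np.uint8(130), np.uint8(130), np.uint8(129), np.uint8(131), np.uint8(134)] | [np.uint8(132), np.uint8(135), np.uint8(135), np.uint8(133), np.uint8(134), np.uint8(130), np.uint8(132), np.uint8(132), np.uint8(133), np.uint8(133), np.uint8(133), np.uint8(133), np.uint8(132), np.uint8(142), np.uint8(143), np.uint8(125), np.uint8(101), np.uint8(93), np.uint8(87), np
[... 1018 characters left out ...]
int8(132), np.uint8(133), np.uint8(132), np.uint8(131), np.uint8(135), np.uint8(130), np.uint8(132), np.uint8(138), np.uint8(133), np.uint8(130), np.uint8(120), np.uint8(100), np.uint8(89), np.uint8(88), np.uint8(89), np.uint8(87), np.uint8(87), np.uint8(94), np.uint8(92), np.uint8(85), np.uint8(80), np.uint8(70), np.uint8(63), np.uint8(66), np.uint8(65), np.uint8(73), np.uint8(64), np.uint8(70), np.uint8(69), np.uint8(69), np.uint8(69)]
t: 9.5
tool_pos: [0.5522, -0.1971, 0.0376]
tool_rot: [[-0.242, 0.97, -0.0], [0.97, 0.242, -0.0], [-0.0, -0.0, -1.0]]
force: [-0.0, -0.4, -2.9]
gripper_width: 0.0176
grip_force: 85.3
t 9.5 booth [-0.0384 -0.0007] z 0.0376 yaw 104.0 w 0.0176 F [-0.  -0.4 -2.9]
```

```bash
python3 -m handwheel '[[[0,0.01,0.03,0,0,0,1],[0,0.01,0.058,0,0,0,1],[0,0.01,0.058,0,0,0,1]]]' 
python3 -m handwheel '[[[0,0,0,0,0,0,0.45],[0,0,0,0,0,0,0.45],[0,0,0,0,0,0,0.45]]]'
python3 -m handwheel '[[[0.3,0,0,0,0,0,0.45],[0.6,0,0,0,0,0,0.45],[0.82,0,0,0,0,0,0.45],[0.82,0,0,0,0,0,0.45]]]'
python3 -c "
from h import *
where();np.save('w7.npy',[camera_params('wrist')],allow_pickle=True);cv2.imwrite('pics/w7.png',get_image('wrist')[:,:,::-1])"
```

```text
t: 9.88
tool_pos: [0.5529, -0.1949, 0.0319]
tool_rot: [[-0.244, 0.97, -0.0], [0.97, 0.244, 0.0], [0.0, -0.0, -1.0]]
force: [0.2, -0.9, -3.3]
gripper_width: 0.0177
grip_force: 85.3
t: 10.25
tool_pos: [0.5531, -0.1952, 0.0322]
tool_rot: [[-0.244, 0.97, 0.0], [0.97, 0.244, -0.0], [-0.0, 0.0, -1.0]]
force: [-0.1, -0.3, -0.4]
gripper_width: 0.0471
grip_force: 0.0
t: 10.75
tool_pos: [0.5327, -0.1143, 0.0328]
tool_rot: [[-0.245, 0.969, 0.0], [0.969, 0.245, 0.0], [0.0, 0.001, -1.0]]
force: [-4.7, 3.7, 5.6]
gripper_width: 0.0469
grip_force: 3.5
t 10.75 booth [-0.1235  0.0006] z 0.0328 yaw 104.2 w 0.0469 F [-4.7  3.7  5.6]
```

View pics/w7.png

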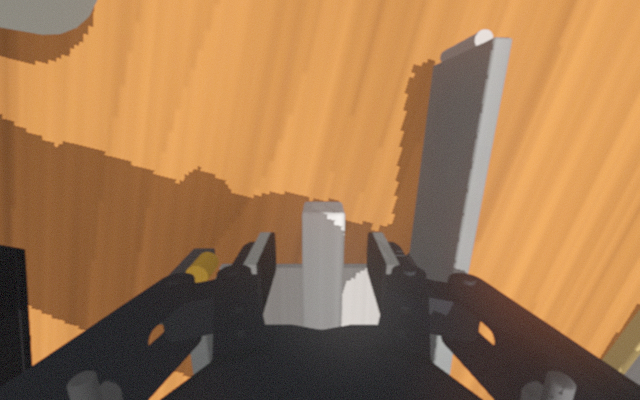

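The lever lies straight on the bed with its tail at (323,203) and the jaws straddling it. A light contact shows beside the right finger, at the hinge or door. I'll close on the tail.

```bash
python3 -c "
from h import *
c=np.load('w7.npy',allow_pickle=True)[0]
for p in((304,204),(343,204),(323,300)):print(np.round(tob(onz(c,p,.025)),4))"
python3 -m handwheel '[[[0,0,0,0,0,0,0.6],[0,0,0,0,0,0,0.8],[0,0,0,0,0,0,1],[0,0,0,0,0,0,1]]]' 60
python3 -c "
from h import *
where()"
```

```text
[-0.1501 -0.008 ]
[-0.1502  0.0098]
[-0.1001  0.0008]
t: 11.3
tool_pos: [0.5331, -0.1158, 0.0322]
tool_rot: [[-0.243, 0.97, 0.0], [0.97, 0.243, 0.0], [0.0, 0.0, -1.0]]
force: [-3.2, 1.2, 4.6]
gripper_width: 0.0186
grip_force: 59.2
t 11.3 booth [-0.122   0.0006] z 0.0322 yaw 104.09 w 0.0186 F [-3.2  1.2  4.6]
```

```bash
python3 -m handwheel '[[[-0.1,0,-0.01,0,0,0,1],[-0.2,0,-0.01,0,0,0,1],[-0.3,0,-0.01,0,0,0,1],[-0.4,0,-0.01,0,0,0,1],[-0.5,0,-0.01,0,0,0,1]]]' 
python3 -m handwheel '[[[-0.03,0,0,0,0,0,1],[-0.05,0,0,0,0,0,1],[-0.07,0,0,0,0,0,1],[-0.07,0,0,0,0,0,1]]]'
python3 -c "
from h import *
where();c=camera_params('wrist');np.save('w8.npy',[c],allow_pickle=True);cv2.imwrite('pics/w8.png',get_image('wrist')[:,:,::-1])
cv2.imwrite('pics/s8.png',get_image('side')[:,:,::-1])"
```

```text
t: 11.92
tool_pos: [0.5452, -0.165, 0.0328]
tool_rot: [[-0.243, 0.97, -0.0], [0.97, 0.243, 0.0], [0.0, -0.0, -1.0]]
force: [0.1, 0.1, -2.3]
gripper_width: 0.0185
grip_force: 58.6
t: 12.42
tool_pos: [0.5469, -0.171, 0.033]
tool_rot: [[-0.244, 0.97, -0.0], [0.97, 0.244, -0.0], [-0.0, -0.0, -1.0]]
force: [0.4, -0.2, -1.8]
gripper_width: 0.0185
grip_force: 58.6
t 12.425 booth [-0.0651  0.0005] z 0.033 yaw 104.11 w 0.0185 F [ 0.4 -0.2 -1.8]
```

```bash
python3 -m handwheel '[[[-0.02,0,0,0,0,0,1],[-0.04,0,0,0,0,0,1],[-0.04,0,0,0,0,0,1]]]' | grep -E "pos|force"
python3 -m handwheel '[[[-0.015,0,0,0,0,0,1],[-0.03,0,0,0,0,0,1],[-0.03,0,0,0,0,0,1]]]'| grep -E "pos|force"
python3 -c "
from h import *
where()"
```

```text
tool_pos: [0.5479, -0.1751, 0.033]
force: [0.7, 0.3, -2.8]
grip_force: 58.6
tool_pos: [0.5478, -0.1759, 0.0325]
force: [-2.0, 10.6, 0.0]
grip_force: 58.8
t 13.275 booth [-0.0601  0.0003] z 0.0325 yaw 104.18 w 0.0185 F [-2.  10.6  0. ]
```

Contact with about 11 N after 62 mm of travel matches the back stop. A little more push, then release, rise and look.

```bash
python3 -m handwheel '[[[-0.02,0,0,0,0,0,1],[-0.02,0,0,0,0,0,1],[-0.02,0,0,0,0,0,1]]]' | grep -E "pos|force"
python3 -m handwheel '[[[0,0,0,0,0,0,0.45],[0,0,0,0,0,0,0.45],[0,0,0,0,0,0,0.45],[0,0,-0.3,0,0,0,0.45],[0,0,-0.6,0,0,0,0.45]]]' | grep -E "pos|force"
python3 -m handwheel '[[[0.4,0,-0.6,0,0,0,0.45],[0.8,0,-1,0,0,0,0.8],[0.9,0,-1,0,0,0,1],[0.9,0,-1,0,0,0,1]]]' | grep -E "pos|force"
python3 - <<'E'
from h import *
where()
np.save('w9.npy',[camera_params('wrist')],allow_pickle=True)
w=get_image('wrist')[:,:,::-1];s=get_image('side')[:,:,::-1];cv2.imwrite('pics/w9.png',w);cv2.imwrite('pics/s9.png',s)
a=cv2.resize(s[190:320,290:420],(400,400),interpolation=cv2.INTER_CUBIC)
cv2.imwrite("pics/m9.png",np.hstack([a,w[:,120:520]]))
E
```

```text
tool_pos: [0.5478, -0.176, 0.0323]
force: [-6.2, 20.6, 1.3]
grip_force: 59.1
tool_pos: [0.5489, -0.18, 0.0936]
force: [0.2, -0.8, 0.4]
grip_force: 0.0
tool_pos: [0.5272, -0.0921, 0.1928]
force: [0.2, -0.3, -0.2]
grip_force: 0.0
t 14.775 booth [-0.1463  0.0007] z 0.1928 yaw 104.17 w -0.0001 F [ 0.2 -0.3 -0.2]
```

View pics/m9.png

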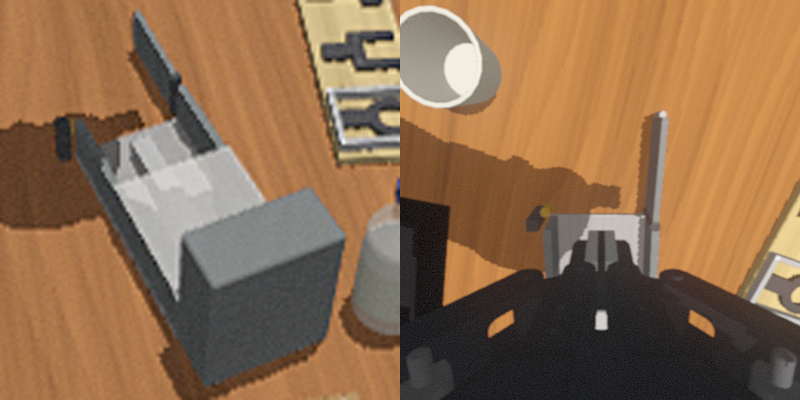

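The side view shows the lever under the hood with its tail at about (335,235), and the door still straight out. The wrist view has the door tip at (381,113). I'll check the tail position and door angle numerically while moving beside the door.

```bash
python3 - <<'E'
from h import *
c=np.load('w9.npy',allow_pickle=True)[0];s=camera_params("side")
print("door tip",np.round(tob(onz(c,(381,115),.057)),4),"hinge end",np.round(tob(onz(c,(374,213),.057)),4))
print("bed edge",np.round(tob(onz(c,(278,213),.005)),4),np.round(tob(onz(c,(364,213),.005)),4))
print("tail side",np.round(tob(onz(s,(335.5,235.5),.025)),4))
for bx in(-.085,-.09,-.075): print(bx,proj(s,np.r_[O+bx*ex,.025]).round(1))
E
python3 -m handwheel '[[[0.44,0.88,0,0,0,0,1],[0.44,0.88,0,0,0,0,1],[0.44,0.88,0,0,0,0,1]]]' | grep -E "pos|force"
python3 -m handwheel '[[[0,0,0.5,0,0,0,1],[0,0,0.75,0,0,0,1],[0,0,0.75,0,0,0,1]]]' | grep -E "pos|force"
python3 -c "
from h import *
where();cv2.imwrite('pics/t10.png',get_image('top')[:,:,::-1]);np.save('w10.npy',[camera_params('wrist')],allow_pickle=True);cv2.imwrite('pics/w10.png',get_image('wrist')[:,:,::-1])
im=cv2.imread('pics/s9.png',0);print(im[225:250,330:342])"
```

```text
door tip [-0.2128  0.0501] hinge end [-0.1263  0.0483]
bed edge [-0.109  -0.0476] [-0.1091  0.0471]
tail side [-0.081  0.001]
-0.085 [334.6 234.6]
-0.09 [333.8 233.4]
-0.075 [336.1 237.1]
tool_pos: [0.6027, -0.0278, 0.1902]
force: [-0.3, -0.3, -0.1]
grip_force: 0.0
tool_pos: [0.5999, -0.0295, 0.1149]
force: [-0.4, -0.0, 0.7]
grip_force: 0.0
t 15.625 booth [-0.1894  0.0864] z 0.1149 yaw 104.02 w 0.0003 F [-0.4 -0.   0.7]
[[129 114 106 110 108 127 129 125 125 131 143 113]
 [115  68  50  56  52 125 134 122 123 133 137 150]
 [ 59  59  64  63  53 113 130 128 120 128 137 140]
 [ 67  61  59  59  65  55 128 130 118 126 131 134]
 [ 68  63  62  66  70  55 112 127 122 120 131 130]
 [ 66  69  66  60  65  48  41 123 113 129 153 148]
 [ 65  59  55  52  89  58  99 145 144 151 175 171]
 [ 88  91  84 101 143 125 152 176 170 168 165 166]
 [132 138 145 159 158 169 164 172 176 166 165 165]
 [161 159 172 160 168 181 164 181 188 167 163 162]
 [173 172 163 162 177 194 190 190 190 175 162 164]
 [171 169 137 184 187 186 187 189 191 193 175 169]
 [171 174 111 162 191 186 184 189 187 187 186 160]
 [171 172 121  94 189 190 187 185 187 189 197 167]
 [171 177 128  84 156 188 185 184 187 188 191 188]
 [173 176 134  87  76 170 190 186 184 190 188 190]
 [172 176 101  80  85 104 189 188 186 184 186 189]
 [170 172 138  92  85  79 175 193 185 185 186 187]
 [172 170 179 106  85  85  91 190 190 187 184 188]
 [172 168 172 139  90  88  82 146 188 187 185 184]
 [168 166 169 177 108  80  83  67 168 189 194 194]
 [165 166 164 170 137  87 100 135 155 201 209 207]
 [162 160 161 174 191 146 157 190 186 204 209 207]
 [168 182 174 191 211 199 190 185 184 185 205 209]
 [190 210 206 206 205 206 192 185 181 179 194 208]]
```

The tail is at about booth x −83 mm and the booth frame matches the bed edges, so the lever is home. Now the door: lower beside it and sweep the arc.

```bash
python3 -m handwheel '[[[0,0,0.4,0,0,0,1],[0,0,0.7,0,0,0,1],[0,0,0.7,0,0,0,1]]]' | grep -E "pos|force"
python3 -m handwheel '[[[0,-0.18,0,0,0,0,1],[0.01,-0.38,0,0,0,0,1],[-0.02,-0.58,0,0,0,0,1],[-0.1,-0.77,0,0,0,0,1],[-0.1,-0.77,0,0,0,0,1]]]' | grep -E "pos|force"
python3 -m handwheel '[[[-0.125,-0.157,0,0,0,0,1],[-0.29,-0.275,0,0,0,0,1],[-0.4,-0.32,0,0,0,0,1],[-0.4,-0.32,0,0,0,0,1]]]' | grep -E "pos|force"
python3 -c "
from h import *
where()"
```

```text
tool_pos: [0.601, -0.0287, 0.0473]
force: [0.1, 0.2, 0.1]
grip_force: 0.0
tool_pos: [0.5302, -0.0576, 0.0508]
force: [0.6, 0.4, 0.4]
grip_force: 0.0
tool_pos: [0.5084, -0.1042, 0.0483]
force: [-0.2, -0.6, -0.1]
grip_force: 0.0
t 17.225 booth [-0.1392 -0.0206] z 0.0483 yaw 104.02 w 0.0001 F [-0.2 -0.6 -0.1]
```

```bash
python3 -m handwheel '[[[-0.03,-0.02,0,0,0,0,1],[-0.06,-0.03,0,0,0,0,1],[-0.09,-0.04,0,0,0,0,1],[-0.12,-0.04,0,0,0,0,1],[-0.12,-0.04,0,0,0,0,1]]]' | grep -E "pos|force"
python3 - <<'E'
from h import *
where()
w=get_image('wrist')[:,:,::-1];s=get_image('side')[:,:,::-1];cv2.imwrite('pics/w11.png',w);cv2.imwrite('pics/s11.png',s)
E
```

```text
tool_pos: [0.5071, -0.1159, 0.0479]
force: [-0.8, 2.4, 1.1]
grip_force: 1.5
t 17.85 booth [-0.1281 -0.0246] z 0.0479 yaw 104.1 w 0.0002 F [-0.8  2.4  1.1]
```

```bash
python3 -m handwheel '[[[-0.02,0,0,0,0,0,1],[-0.04,0,0,0,0,0,1],[-0.04,0,0,0,0,0,1]]]' | grep -E "pos|force"
python3 -m handwheel '[[[-0.02,0,0,0,0,0,1],[-0.04,0,0,0,0,0,1],[-0.04,0,0,0,0,0,1]]]' | grep -E "pos|force"
python3 -c "
from h import *
where()"
```

```text
tool_pos: [0.5071, -0.1164, 0.0479]
force: [-6.9, 25.5, 7.7]
grip_force: 12.8
tool_pos: [0.5072, -0.1168, 0.0478]
force: [-10.6, 45.7, 13.4]
grip_force: 23.7
t 18.7 booth [-0.1272 -0.0248] z 0.0478 yaw 104.39 w 0.0002 F [-10.6  45.7  13.4]
```

A hard stop with the finger face at booth x −116 mm means the door is seated. Backing off and lifting to verify.

```bash
python3 -m handwheel '[[[0.2,0,0,0,0,0,1],[0.6,0,0,0,0,0,1],[0.6,0,-0.5,0,0,0,1],[0.6,0,-1,0,0,0,1],[0.6,0,-1,0,0,0,1]]]' | grep -E "pos|force"
python3 -m handwheel '[[[0.5,-1,-0.5,0,0,0,1],[0.5,-1,-0.5,0,0,0,1],[0.5,-1,-0.5,0,0,0,1],[0.5,-1,-0.5,0,0,0,1]]]' | grep -E "pos|force"
python3 - <<'E'
from h import *
where()
np.save('w12.npy',[camera_params('wrist')],allow_pickle=True)
w=get_image('wrist')[:,:,::-1];s=get_image('side')[:,:,::-1];t=get_image('top')[:,:,::-1]
for n,i in(('w',w),('s',s),('t',t)):cv2.imwrite(f'pics/{n}12.png',i)
a=cv2.resize(s[190:320,290:420],(400,400),interpolation=cv2.INTER_CUBIC);b=cv2.resize(t[130:230,340:440],(400,400),interpolation=cv2.INTER_CUBIC)
cv2.imwrite("pics/m12.png",np.hstack([a,b]))
E
```

```text
tool_pos: [0.4965, -0.066, 0.1522]
force: [0.3, 0.4, -0.5]
grip_force: 0.0
tool_pos: [0.3857, -0.0417, 0.1974]
force: [0.8, -0.2, -0.1]
grip_force: 0.0
t 19.825 booth [-0.2297 -0.1242] z 0.1974 yaw 104.09 w 0.0002 F [ 0.8 -0.2 -0.1]
```

View pics/m12.png

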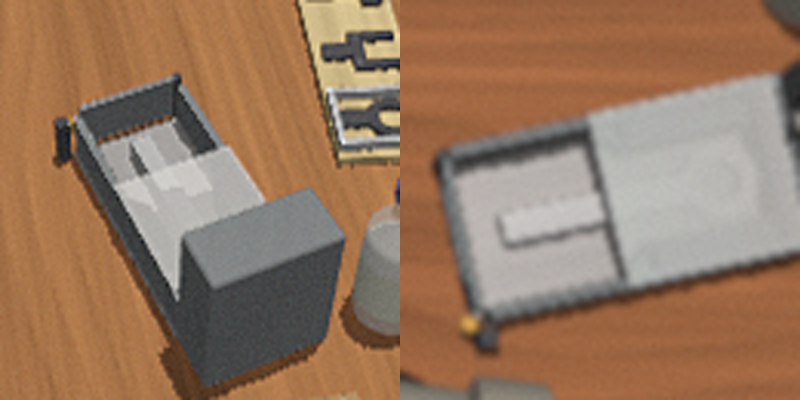

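The top crop shows the lever centred with its ring at the back stop and its tail clear of the door. The door lies straight across the mouth up to the catch post. Last numeric check before handing in.

```bash
python3 - <<'E'
from h import *
t=camera_params("top")
for n,p,z in[("tail",(365,186.3),.025),("ring",(418.7,173.7),.025),("door hinge",(351,171),.057),("door free",(358.5,207),.057)]: print(n,np.round(tob(onz(t,p,z)),4))
E
```

```text
tail [-0.0859  0.002 ]
ring [0.0567 0.0035]
door hinge [-0.1157  0.0443]
door free [-0.1179 -0.0472]
```

```bash
python3 -c "
from rig import order
print(order.close_job())"
```

```text
the job is handed in; nothing more can be done
None
```

The ring lever is home against the back stop under the hood, the guard door is shut on its catch, and the job is handed in at about 20 s; hand-in returned no verdict, so that rests on my own camera and force checks, and I did not re-measure the other levers, bottle, bin or tub.

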